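# Coating-thickness reading on a toppled flight module

### The arm

A 6-joint arm with a two-finger parallel gripper is mounted at the origin on the work surface. World frame = base frame: x ahead of the robot, y to its left, z up, the work surface at z = 0. Lengths are in m, angles in rad, forces in N, time in s.
With the tool pointing down it reaches from about 0.3 to 0.775 m from the base axis. Payload 14.6 kg.
Tool frame: the origin (TCP) lies at the very end of the fingers, on their centre line; the grasp point (between the pads) lies 19 mm behind it; z points along the fingers, y is the line along which they close (so a half turn about z gives the same grasp; the last joint's range is limited). The gripper opens to 94 mm and grips with 3 to 60 N. Pads are 16 mm wide; open, the fingers measure 119 mm over their backs; the gripper's body (75 mm by 177 mm) begins 78 mm behind the grasp point.
Start: joints at [-1.227, 0.3, 1.521, -0, 1.321, -0.067], TCP at [0.22, -0.504, 0.205] pointing down, gripper open.
Joint ranges: [-3.03, 3.03], [-0.79, 2.21], [0.23, 2.52], [-1.04, 4.18], [0, 3.07], [-2.55, 2.55]. Speed limits (rad/s): [2.22, 2.22, 2.57, 3.14, 3.14, 3.14].

### API

Orientations are given as [roll, pitch, yaw] about the fixed x, y, z axes, in that order (R = Rz(yaw) Ry(pitch) Rx(roll)).
In Python, from station import ctrl gives the robot as it stands.
- The arm moves only by the tool move_arm, never from a script. Its argument "increments" is a list of rows, each a list of 7 numbers: the opening, from 0 (shut) to 1 (fully open), then the shift along the tool's x, y, z in units of 50 mm (1.0 is 50 mm), then the turn, a rotation vector about the tool's x, y, z in rad. In form: [[claw, tx, ty, tz, rx, ry, rz], ...]. A call has 1 to 20 rows; each row shifts and turns the commanded pose from where the row before left it, along the tool's axes as they then stand; what a row does not reach is not made up. A row lasts 1/10 s, in which the tool goes at most 50 mm and 8.59 degrees, less where a joint would pass 70% of its speed; a pose out of reach is approached as far as the arm can. A call is refused whole if a number of a shift passes 1 or a number of a turn 0.15, either way. A call with a gripper value outside its range is refused whole. The fingers move at their own pace and stop on an object; "force" is the grip in N (left out, the last holds). Time passes only in rows, so rows that do not move let the fingers close. It gives the time, the measured TCP pose, the force, the opening and the grip force at its end, in the units of the state.
- ctrl.get_obs(): the state, without advancing time (a new reading comes with each control period).
- ctrl.camera(name): name is "scene" or "top" or "wrist"; returns a dict with "color" (384x512x3 uint8, blue, green, red), "K" (3x3 intrinsics, pixels), "distortion" ([k1, k2, p1, p2, k3] as OpenCV has them; the pictures are not rectified), "pose" (4x4, takes a point from camera to world coordinates); the wrist camera has in their place "tool_from_camera" (4x4, takes a point from camera to tool coordinates, whose origin is the TCP and whose axes are the flange's). Camera axes: x right, y down, z forward; pixel columns grow to the right and rows downward; lengths in m; the calibration is good to about 2 mm. A picture is of the moment at which its call begins: read the wrist's pose just before it. There is no depth.
- ctrl.hand_in(): hands the job in; it is judged then, once.
Trained networks look in a picture, given as the dict that the camera call returned (one of the last four; its "shot" number tells which), for a name from the list of things; names that differ only in an ending like _2 or _b are one class to them, and where a whole thing is asked for, a point or a joint stands for the part that bears it (a point fixed in the world has none). Each returns a list of dicts, best first, with "conf" (0 to 1); they miss things now and then, are a little off and sometimes report something else, mostly with a low value. They report only what shows in the picture. A call takes as long as a camera call. They do not tell look-alikes from the thing itself.
- ctrl.cut_out(name, picture): "mask" (384x512 bool, what is visible of it) and "centre" ([row, column] in pixels, amid what is visible of it).
The state is a dict: "time_s": time; "qpos": joint angles; "joint_vel": joint speeds; "tau": joint torques, N m; "ee_pos": TCP position; "eef_rot": TCP orientation; "force": force on the tool from outside, world axes, zero at the start; "moment": the same for the moment, N m; "grip_width": finger opening in m; "grip_force": force on a finger pad.
Only numpy, scipy, OpenCV 4.12 (cv2) and the standard library are available. Lean on these libraries where they do the work, as an engineer would, in place of code of your own. Each camera call takes 0.05 s, during which the arm holds its last target. There are 200 camera calls.

### The job

The small aluminium electronics module has been knocked over: stand it upright on the bench on its mounting flange, so that its lid with the inked ring faces up, and let go of it. Then take the coating-thickness gauge out of its stand and hold it upright, square to the lid, with its foot centred on the ring, pressing lightly so that the spring-loaded nose is about half-way in and is not pushed hard against its stop. Finish while still holding the gauge there for the reading, with the module still standing, and leave everything else on the bench where it is.

Things in the scene. Friction and masses are not known exactly. Their poses are not given: they have to be found in the camera images.
- module_center (a point): Centre of the module, a bare-aluminium box, about 0.32 kg, 100 mm tall along its own z axis, which points from mounting flange (bottom) to lid (top). Housing 50 mm wide in its x, 46 mm deep in its y; the plain x faces suit a grasp. It starts lying flat on its -y side (this point 23 mm above the bench), +y side up, lid pointing roughly to the robot's left (+y), within 0.3 rad.
- module_base (a point): Centre of the flat underside of the module's flange, 50 mm along -z from its centre; axes as the module's. The flange is 84 mm in x, 46 mm in y, 6 mm thick. A connector stands 8 mm proud of the module's +y side, 36 mm wide, its middle 23 mm up from this underside, 14 mm tall.
- spot (a point): Centre of the black inked ring (20 mm outside, 15 mm inside) in the middle of the lid's outer face, 50 mm along the module's +z from its centre; axes as the module's. The lid is 52 mm in x, 46 mm in y, 6 mm thick.
- gauge_grip (a point): Point on the gauge's axis about the middle of its dark round handle (32 mm diameter, from 45 mm below this point to 41 mm above). Its z axis runs along the gauge, up as it hangs in its stand. Below the handle: steel neck, 20 mm diameter, 30 mm long, then the sprung nose. Whole gauge 130 mm long, 0.14 kg.
- foot (a point): Centre of the flat end of the gauge's sprung nose (16 mm diameter), on the gauge's axis 89 mm below the grip point when the nose is out; it comes nearer the grip point as the nose is pressed in. Axes as the gauge's.
- nose (a joint): How far the sprung nose is pushed into the gauge, in m: 0 fully out, 0.008 hard against its stop. It starts to move at 1.5 N, takes 3.5 N half-way in (0.004) and 5.5 N just at the stop (0.5 N per mm).
- stand_top (a point): Centre of the top of the gauge's fixed grey stand, a block 64 x 64 mm, 54 mm tall, on a foot 90 x 80 mm, 8 mm thick. The gauge's handle rests on this top by its lower end, neck and nose hanging in a hole 25 mm wide, 50 mm deep; it lifts straight up, 44 mm to clear.
There are look-alikes about, which are no part of the job. What is shaped like the part that bears stand_top but orange or turquoise is not meant.

How it is judged:
By the outcome, as a careful person would: the job done as asked, in the order asked, and still so for the second after the job is handed in, while the arm keeps its last pose, push and grip.
It also fails if it takes over 72 s, if anything falls off the work surface, if the arm or the gripper's body presses on something with over 40 N, if the wrist force passes 120 N, or if a joint passes its speed limit or range.

## Working session

There is one attempt and no reset: what is moved stays moved. The work goes in short steps, Python scripts to look and compute and a tool call to move; the robot and the scene stay as the last step left them, time stands still between calls to the robot, and variables do not carry over. Pictures are saved under pics/ and viewed, at most 10 in all, crops included, and the job is handed in when it is done.

Besides the shell and the picture viewer there is one more tool, called after "Request:" as name(argument=value, ...) on one line, values as JSON. move_arm: Moves the arm, as the interface text tells. Its arguments: {"type":"object","properties":{"increments":{"type":"array","items":{"type":"array","items":{"type":"number"}}},"force":{"type":"number"}},"required":["increments"]}

```bash
ls; mkdir -p pics; cat > h.py <<'E'
import numpy as np, cv2
from scipy.spatial.transform import Rotation as Rn
from station import ctrl
def toolT():
    o=ctrl.get_obs();T=np.eye(4);T[:3,:3]=Rn.from_euler('xyz',o['eef_rot']).as_matrix();T[:3,3]=o['ee_pos'];return T
def shot(n):
    T=toolT();p=ctrl.camera(n)
    p['W']=np.array(p['pose']) if n!='wrist' else T@np.array(p['tool_from_camera'])
    return p
def ray(p,rc):
    u=cv2.undistortPoints(np.array([[[rc[1],rc[0]]]],float),np.array(p['K']),np.array(p['distortion']))[0,0]
    d=p['W'][:3,:3]@np.array([u[0],u[1],1]);return p['W'][:3,3],d/np.linalg.norm(d)
def tri(rs):
    A=np.zeros((3,3));b=np.zeros(3)
    for o,d in rs:
        M=np.eye(3)-np.outer(d,d);A+=M;b+=M@o
    return np.linalg.solve(A,b)
def onz(p,rc,z):
    o,d=ray(p,rc);return o+d*(z-o[2])/d[2]
def proj(p,X):
    T=np.linalg.inv(p['W']);r,_=cv2.Rodrigues(T[:3,:3])
    return cv2.projectPoints(np.array(X,float).reshape(-1,3),r,T[:3,3],np.array(p['K']),np.array(p['distortion']))[0][:,0]
E
python3 - <<'E'
from h import *
ims=[]
for n in ['scene','top','wrist']:
    p=shot(n);cv2.imwrite(f'pics/{n}0.png',p['color']);print(n,p['W'].round(3).tolist())
    for nm in ['module_center','spot','gauge_grip','foot','stand_top','module_base']:
        for r in ctrl.cut_out(nm,p)[:3]: 
            c=r['centre'];print(nm,round(r['conf'],2),np.round(c),r['mask'].sum(),onz(p,c,0.03).round(3))
print(ctrl.get_obs())
E
```

```text
pics
scene [[0.599, 0.615, -0.513, 0.969], [0.8, -0.449, 0.397, -0.392], [0.014, -0.648, -0.761, 0.843], [0.0, 0.0, 0.0, 1.0]]
module_center 0.56 [192. 316.] 1182 [0.512 0.158 0.03 ]
spot 0.94 [195. 316.] 1195 [0.518 0.151 0.03 ]
gauge_grip 0.59 [237. 218.] 477 [ 0.481 -0.112  0.03 ]
stand_top 0.8 [226. 174.] 1317 [ 0.395 -0.176  0.03 ]
stand_top 0.71 [265. 217.] 1246 [ 0.541 -0.154  0.03 ]
stand_top 0.69 [286. 156.] 1537 [ 0.507 -0.287  0.03 ]
module_base 0.79 [194. 315.] 1233 [0.514 0.151 0.03 ]
top [[-0.018, -0.995, 0.098, 0.417], [-0.999, 0.02, 0.024, -0.027], [-0.026, -0.098, -0.995, 0.734], [0.0, 0.0, 0.0, 1.0]]
module_center 0.92 [176. 166.] 1710 [0.519 0.157 0.03 ]
spot 0.98 [178. 165.] 1719 [0.515 0.158 0.03 ]
gauge_grip 0.78 [162. 330.] 446 [ 0.538 -0.157  0.03 ]
stand_top 0.85 [240. 340.] 2041 [ 0.391 -0.171  0.03 ]
stand_top 0.68 [178. 316.] 1343 [ 0.509 -0.13   0.03 ]
stand_top 0.66 [182. 392.] 2104 [ 0.497 -0.273  0.03 ]
module_base 0.76 [176. 165.] 1712 [0.518 0.158 0.03 ]
wrist [[0.399, -0.887, -0.232, 0.287], [-0.917, -0.387, -0.1, -0.475], [-0.001, 0.252, -0.968, 0.386], [0.0, 0.0, 0.0, 1.0]]
{'time_s': 1.05, 'qpos': array([-1.22659216e+00,  2.99922279e-01,  1.52099127e+00,  4.20985451e-05,
        1.32070495e+00, -6.65779353e-02]), 'joint_vel': array([-1.38235245e-03, -6.98243942e-04, -3.84439554e-05, -1.57463832e-04,
        1.86963867e-03, -5.35315682e-04]), 'tau': array([ 9.53666749e-04, -5.31660068e+01, -3.52910614e+01,  7.09101744e-02,
        2.13945302e-02, -2.93385983e-05]), 'ee_pos': array([ 0.21964576, -0.50423007,  0.20543705]), 'eef_rot': array([-3.14156958e+00, -4.24178163e-05,  4.10771687e-01]), 'force': array([ 0.1370797 , -0.33690155,  0.84230878]), 'moment': array([ 0.01176724, -0.04155647,  0.02542275]), 'grip_force': 0.0, 'grip_width': 0.09400545924733818}
```

View pics/top0.png

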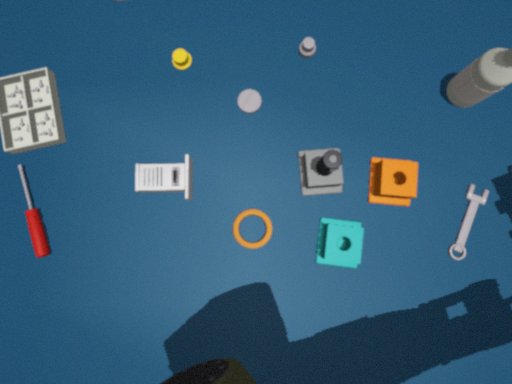

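View pics/scene0.png

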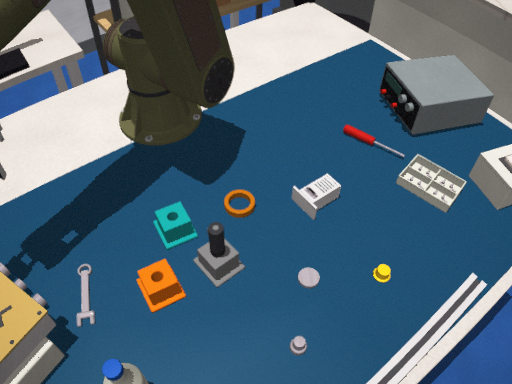

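The top view shows the module at about (row 177, col 163), with its flange at col 187 and its lid at col 136. The grey stand with the gauge is at (172, 322). The orange and turquoise stands are decoys. The scene view agrees.

```bash
cat >> h.py <<'E'
def plan(T0,p,R,n):
    """n equal rows [tx ty tz rx ry rz] (units of 50 mm, rad) from T0 to position p, rotation R"""
    R0=T0[:3,:3];w=Rn.from_matrix(R0.T@R).as_rotvec()/n
    S=sum(Rn.from_rotvec(w*k).as_matrix() for k in range(n))
    d=np.linalg.solve(S,R0.T@(np.array(p)-T0[:3,3]))
    return np.r_[d/0.05,w].round(3).tolist()
def E(r,p,y): return Rn.from_euler('xyz',[r,p,y]).as_matrix()
E
python3 - <<'E'
from h import *
T=toolT()
T1=T.copy();T1[2,3]=.3
print(plan(T1,[.515,.10,.28],E(np.pi,0,np.pi/2),20))
E
```

```text
[0.703, -0.109, 0.02, 0.0, -0.0, -0.058]
```

Request:
move_arm(increments=[[1,0,0,-0.65,0,0,0],[1,0,0,-0.65,0,0,0],[1,0,0,-0.6,0,0,0]])

```text
time_s: 1.35
ee_pos: [0.2196, -0.5042, 0.3019]
eef_rot: [3.141, -0.0, 0.411]
force: [0.1, 0.3, 0.8]
grip_width: 0.0942
grip_force: 0.0
```

Request:
move_arm(increments=[[1,0.7,-0.11,0.02,0,0,-0.058],[1,0.7,-0.11,0.02,0,0,-0.058],[1,0.7,-0.11,0.02,0,0,-0.058],[1,0.7,-0.11,0.02,0,0,-0.058],[1,0.7,-0.11,0.02,0,0,-0.058],[1,0.7,-0.11,0.02,0,0,-0.058],[1,0.7,-0.11,0.02,0,0,-0.058],[1,0.7,-0.11,0.02,0,0,-0.058],[1,0.7,-0.11,0.02,0,0,-0.058],[1,0.7,-0.11,0.02,0,0,-0.058],[1,0.7,-0.11,0.02,0,0,-0.058],[1,0.7,-0.11,0.02,0,0,-0.058],[1,0.7,-0.11,0.02,0,0,-0.058],[1,0.7,-0.11,0.02,0,0,-0.058],[1,0.7,-0.11,0.02,0,0,-0.058],[1,0.7,-0.11,0.02,0,0,-0.058],[1,0.7,-0.11,0.02,0,0,-0.058],[1,0.7,-0.11,0.02,0,0,-0.058],[1,0.7,-0.11,0.02,0,0,-0.058],[1,0.7,-0.11,0.02,0,0,-0.058]])

```text
time_s: 3.35
ee_pos: [0.5126, 0.0993, 0.2804]
eef_rot: [-3.142, -0.0, 1.573]
force: [0.2, 0.3, 0.8]
grip_width: 0.0937
grip_force: 0.0
```

```bash
python3 - <<'E'
from h import *
o=ctrl.get_obs();print(o['time_s'],o['qpos'].round(3),o['ee_pos'],o['eef_rot'])
p=shot('wrist');cv2.imwrite('pics/w1.png',p['color'])
import pickle
r=ctrl.cut_out('module_center',p)
for x in r: print(x['conf'],x['centre'],x['mask'].sum())
m=r[0]['mask'].astype(np.uint8)
c=max(cv2.findContours(m,0,2)[0],key=cv2.contourArea)
a=cv2.approxPolyDP(c,4,True)[:,0];print(a.tolist(),cv2.minAreaRect(c))
pickle.dump(dict(p=p,c=c),open('w1.pkl','wb'))
E
```

```text
3.35 [0.121 0.19  1.484 0.    1.468 0.119] [0.51258388 0.09927145 0.28036826] [-3.14157321e+00 -2.50450169e-05  1.57318365e+00]
0.95 [124.1, 257.8] 2916
[[277, 86], [241, 87], [242, 150], [231, 154], [231, 160], [288, 159], [277, 152]] ((257.95318603515625, 123.45596313476562), (75.8439712524414, 58.033966064453125), 88.26429748535156)
```

View pics/w1.png

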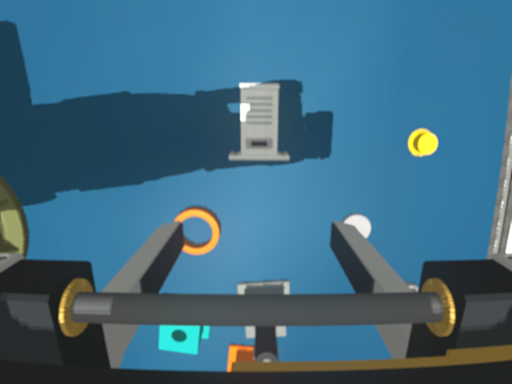

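The wrist view shows the module with its lid edge at row 86 and its flange at rows 152–160, centred near col 259. It is almost aligned with the tool. I'll move closer for the second view.

Request:
move_arm(increments=[[1,0.35,0,0.4,0,0,0],[1,0.35,0,0.4,0,0,0],[1,0.35,0,0.4,0,0,0],[1,0.35,0,0.4,0,0,0],[1,0,0,0,0,0,0]])

```text
time_s: 3.95
ee_pos: [0.5118, 0.1684, 0.198]
eef_rot: [-3.138, 0.001, 1.572]
force: [-0.5, -0.9, 0.8]
grip_width: 0.0939
grip_force: 0.0
```

```bash
python3 - <<'E'
from h import *
import pickle
p=shot('wrist');cv2.imwrite('pics/w2.png',p['color'])
r=ctrl.cut_out('module_center',p)
m=r[0]['mask'].astype(np.uint8)
c=max(cv2.findContours(m,0,2)[0],key=cv2.contourArea)
print(cv2.approxPolyDP(c,4,True)[:,0].tolist(),cv2.minAreaRect(c),r[0]['conf'])
d=pickle.load(open('w1.pkl','rb'))
# fit pose (x,y,yaw,z of top face) to outline: silhouette corners of T-shape
def sil(q,P):
    x,y,yaw,zc=q;X=[]
    Rm=np.array([[np.cos(yaw),np.sin(yaw)],[np.sin(yaw),-np.cos(yaw)]]) # cols: module x, ... 
    ex=np.array([np.sin(yaw),-np.cos(yaw),0])*-1; ez=np.array([np.cos(yaw),np.sin(yaw),0])
    img=np.zeros((384,512),np.uint8)
    for (w,a,b,h0,h1) in [(25,-50,50,-23,23),(42,-50,-44,-23,23),(26,44,50,-23,23),(18,-34,-20,23,31)]:
        pts=[np.array([x,y,zc])+ex*sx*w/1e3+ez*k/1e3+np.array([0,0,h/1e3]) for sx in(-1,1) for k in (a,b) for h in(h0,h1)]
        u=proj(P,pts);cv2.fillConvexPoly(img,(cv2.convexHull(u.astype(np.float32))*16).astype(np.int32),255,cv2.LINE_AA,4)
    return cv2.GaussianBlur(img.astype(np.float32)/255,(0,0),1.5)
V=[]
for P,cc in ((d['p'],d['c']),(p,c)):
    mm=np.zeros((384,512),np.float32);cv2.drawContours(mm,[cc],-1,1,-1);V.append((P,cv2.GaussianBlur(mm,(0,0),1.5)))
from scipy.optimize import minimize
f=lambda q:sum(((sil([q[0],q[1],q[2],q[3]],P)-m)**2).sum() for P,m in V)
for z0 in(.023,.03):
    s=minimize(f,[.515,.157,np.pi/2,z0],method='Nelder-Mead',options=dict(initial_simplex=np.array([.515,.157,1.57,z0])+np.vstack([np.zeros(4),np.diag([.01,.01,.1,.01])]),xatol=1e-5,fatol=.01,maxiter=600))
    print(s.x.round(4),s.fun)
print(toolT()[:3,3])
im=p['color'].copy();cc=cv2.findContours((sil(s.x,p)>.5).astype(np.uint8),0,2)[0];cv2.drawContours(im,cc,-1,(0,0,255),1);cv2.imwrite('pics/w2.png',im)
E
```

```text
[[241, 141], [239, 212], [228, 215], [225, 228], [293, 228], [292, 216], [281, 213], [283, 143]] ((259.5, 184.5), (89.0, 69.0), 90.0) 0.74
[0.5151 0.1615 1.5563 0.0174] 94.82586669921875
[0.5155 0.161  1.564  0.0141] 84.18408966064453
[0.51294372 0.16732041 0.20081649]
```

View pics/w2.png

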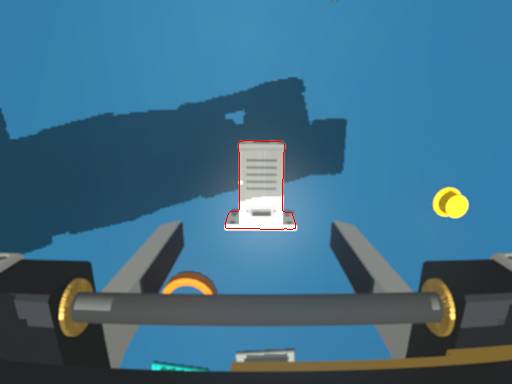

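The red fit outlines the module well, with the connector up near (212, 262). The fit gives a centre of (0.515, 0.161) and a lid direction of 1.56 rad. The weakly resolved height of 15–20 mm is consistent with the stated 23 mm. I'll grasp with a 30° lean towards the lid.

```bash
python3 - <<'E'
from h import *
T=toolT()
R=E(np.pi,0,1.562)@Rn.from_rotvec([0,-.5236,0]).as_matrix()
g=np.array([.515,.1655,.028]);z=R[:,2];print(z)
A=g+.019*z-.1*z;print(A,plan(T,A,R,8))
E
```

```text
[-0.00439812 -0.49998172 -0.86602479]
[0.51535625 0.20599852 0.09814801] [0.154, 0.006, 0.231, 0.0, -0.065, 0.001]
```

Request:
move_arm(increments=[[1,0.154,0.006,0.231,0,-0.0655,0.001],[1,0.154,0.006,0.231,0,-0.0655,0.001],[1,0.154,0.006,0.231,0,-0.0655,0.001],[1,0.154,0.006,0.231,0,-0.0655,0.001],[1,0.154,0.006,0.231,0,-0.0655,0.001],[1,0.154,0.006,0.231,0,-0.0655,0.001],[1,0.154,0.006,0.231,0,-0.0655,0.001],[1,0.154,0.006,0.231,0,-0.0655,0.001],[1,0,0,0,0,0,0],[1,0,0,0,0,0,0]])

```text
time_s: 5.05
ee_pos: [0.5159, 0.206, 0.0986]
eef_rot: [3.139, 0.522, 1.561]
force: [0.8, -0.7, 1.1]
grip_width: 0.0942
grip_force: 0.0
```

```bash
python3 - <<'E'
from h import *
T=toolT();print(ctrl.get_obs()['qpos'].round(2))
R=E(np.pi,0,1.562)@Rn.from_rotvec([0,-.5236,0]).as_matrix()
g=np.array([.515,.1655,.028]);z=R[:,2]
print(plan(T,g+.019*z,R,8))
p=shot('wrist');cv2.imwrite('pics/w3.png',p['color'])
E
```

```text
[ 0.52  0.59  1.45 -0.45  1.4   0.68]
[0.0, -0.002, 0.251, 0.0, -0.0, -0.0]
```

View pics/w3.png

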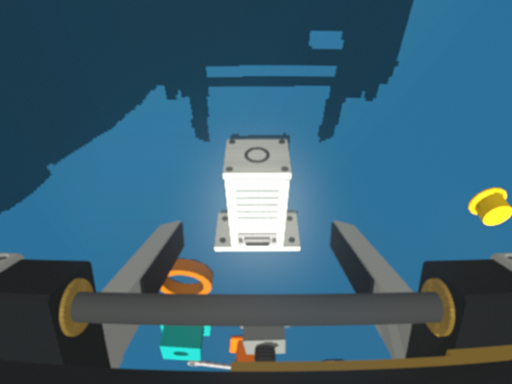

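The module is centred between the fingers at col 257, with the lid ring visible at (155, 257). I'll advance and grasp.

Request:
move_arm(increments=[[1,0,0,0.25,0,0,0],[1,0,0,0.25,0,0,0],[1,0,0,0.25,0,0,0],[1,0,0,0.25,0,0,0],[1,0,0,0.25,0,0,0],[1,0,0,0.25,0,0,0],[1,0,0,0.25,0,0,0],[1,0,0,0.25,0,0,0],[1,0,0,0,0,0,0],[1,0,0,0,0,0,0]])

```text
time_s: 6.1
ee_pos: [0.5152, 0.1563, 0.011]
eef_rot: [3.139, 0.524, 1.562]
force: [-0.1, -0.2, -0.2]
grip_width: 0.094
grip_force: 0.0
```

Request:
move_arm(increments=[[0.3,0,0,0,0,0,0],[0.3,0,0,0,0,0,0],[0.3,0,0,0,0,0,0],[0.3,0,0,0,0,0,0],[0.3,0,0,0,0,0,0],[0.3,0,0,0,0,0,0],[0.3,0,0,0,0,0,0],[0.3,0,0,0,0,0,0],[0.3,0,0,0,0,0,0],[0.3,0,0,0,0,0,0]], force=35)

```text
time_s: 7.1
ee_pos: [0.5152, 0.1563, 0.0111]
eef_rot: [3.139, 0.524, 1.562]
force: [0.5, -0.2, 0.7]
grip_width: 0.0498
grip_force: 35.0
```

```bash
python3 - <<'E'
from h import *
T=toolT();print(T[:3,3],ctrl.get_obs()['eef_rot'])
R0=T[:3,:3]
p=T[:3,3]+[0,0,.15]
T1=T.copy();T1[:3,3]=p
print('lift',plan(T,p,R0,5))
# yaw rotate so lid direction becomes radial (yaw az) at (0.5,0.2)->az .3 ; tool lean kept
R1=E(0,0,-(1.562-.35))@R0
q=np.array([.47,.17,.18]);print('yaw',plan(T1,q,R1,16))
T2=T1.copy();T2[:3,:3]=R1;T2[:3,3]=q
ax=np.array([np.sin(.35),-np.cos(.35),0])   # radial x -> up
R2=Rn.from_rotvec(ax*np.pi/2).as_matrix()@R1
print(R1[:,2],R2)
print('up',plan(T2,[.47,.17,.18],R2,16))
E
```

```text
[0.51520384 0.15633877 0.01110628] [3.13904872 0.52393835 1.56197155]
lift [-0.3, 0.001, -0.52, 0.0, 0.0, 0.0]
yaw [-0.027, -0.06, -0.012, 0.038, -0.0, 0.066]
[-0.4690937  -0.17392553 -0.86585276] [[ 0.46997103  0.34082757  0.81422589]
 [ 0.17152659 -0.940125    0.29452268]
 [ 0.86585557  0.00124426 -0.50029251]]
up [0.0, 0.0, 0.0, 0.0, 0.098, 0.0]
```

Request:
move_arm(increments=[[0.3,-0.3,0,-0.52,0,0,0],[0.3,-0.3,0,-0.52,0,0,0],[0.3,-0.3,0,-0.52,0,0,0],[0.3,-0.3,0,-0.52,0,0,0],[0.3,-0.3,0,-0.52,0,0,0],[0.3,0,0,0,0,0,0]])

```text
time_s: 7.7
ee_pos: [0.5159, 0.157, 0.1643]
eef_rot: [3.134, 0.521, 1.559]
force: [-0.1, 0.6, -3.0]
grip_width: 0.05
grip_force: 35.0
```

Request:
move_arm(increments=[[0.3,-0.027,-0.06,-0.012,0.038,0,0.066],[0.3,-0.027,-0.06,-0.012,0.038,0,0.066],[0.3,-0.027,-0.06,-0.012,0.038,0,0.066],[0.3,-0.027,-0.06,-0.012,0.038,0,0.066],[0.3,-0.027,-0.06,-0.012,0.038,0,0.066],[0.3,-0.027,-0.06,-0.012,0.038,0,0.066],[0.3,-0.027,-0.06,-0.012,0.038,0,0.066],[0.3,-0.027,-0.06,-0.012,0.038,0,0.066],[0.3,-0.027,-0.06,-0.012,0.038,0,0.066],[0.3,-0.027,-0.06,-0.012,0.038,0,0.066],[0.3,-0.027,-0.06,-0.012,0.038,0,0.066],[0.3,-0.027,-0.06,-0.012,0.038,0,0.066],[0.3,-0.027,-0.06,-0.012,0.038,0,0.066],[0.3,-0.027,-0.06,-0.012,0.038,0,0.066],[0.3,-0.027,-0.06,-0.012,0.038,0,0.066],[0.3,-0.027,-0.06,-0.012,0.038,0,0.066],[0.3,0,0,0,0,0,0]])

```text
time_s: 9.4
ee_pos: [0.4696, 0.1697, 0.1786]
eef_rot: [3.139, 0.523, 0.341]
force: [-0.6, -0.6, -3.6]
grip_width: 0.0501
grip_force: 35.0
```

```bash
python3 - <<'E'
from h import *
T=toolT();print(T[:3,3],ctrl.get_obs()['eef_rot'],ctrl.get_obs()['qpos'].round(2))
# final rotation: tool y horizontal, tool z 60 deg from vertical, yaw .35
R2=E(np.pi,0,.35)@Rn.from_rotvec([0,np.pi/3,0]).as_matrix()
print(R2[:,2],plan(T,[.54,.2,.18],R2,16))
E
```

```text
[0.46961366 0.1696762  0.17858378] [3.13875943 0.52306736 0.34071126] [ 0.29  0.54  1.33 -0.03  1.79  1.52]
[ 0.81352063  0.29695821 -0.5       ] [0.104, -0.006, 0.021, 0.0, 0.098, -0.0]
```

Request:
move_arm(increments=[[0.3,0.104,-0.006,0.021,0,0.098,0],[0.3,0.104,-0.006,0.021,0,0.098,0],[0.3,0.104,-0.006,0.021,0,0.098,0],[0.3,0.104,-0.006,0.021,0,0.098,0],[0.3,0.104,-0.006,0.021,0,0.098,0],[0.3,0.104,-0.006,0.021,0,0.098,0],[0.3,0.104,-0.006,0.021,0,0.098,0],[0.3,0.104,-0.006,0.021,0,0.098,0],[0.3,0.104,-0.006,0.021,0,0.098,0],[0.3,0.104,-0.006,0.021,0,0.098,0],[0.3,0.104,-0.006,0.021,0,0.098,0],[0.3,0.104,-0.006,0.021,0,0.098,0],[0.3,0.104,-0.006,0.021,0,0.098,0],[0.3,0.104,-0.006,0.021,0,0.098,0],[0.3,0.104,-0.006,0.021,0,0.098,0],[0.3,0.104,-0.006,0.021,0,0.098,0],[0.3,0,0,0,0,0,0],[0.3,0,0,0,0,0,0]])

```text
time_s: 11.2
ee_pos: [0.5305, 0.2088, 0.1751]
eef_rot: [-3.106, -0.864, 0.353]
force: [-0.7, 0.1, -3.0]
grip_width: 0.0498
grip_force: 35.0
```

```bash
python3 - <<'E'
from h import *
T=toolT();o=ctrl.get_obs();print(T[:3,3],o['eef_rot'],o['qpos'].round(2),T[:3,:3].round(3))
# held module: grip point 4.5 mm above centre along module z (approx) -> base z
g=T[:3,3]-.019*T[:3,2];print('grip',g,'base z ~',g[2]-.0545)
a=shot('scene')['color'][130:300,200:420];b=shot('wrist')['color']
a=cv2.resize(a,None,fx=2,fy=2);b=cv2.resize(b[:,100:420],(288,345))
im=np.zeros((345,a.shape[1]+288,3),np.uint8);im[:a.shape[0],:a.shape[1]]=a;im[:345,a.shape[1]:]=b
cv2.imwrite('pics/s4.png',im)
E
```

```text
[0.53054311 0.20879669 0.175146  ] [-3.10635008 -0.86365367  0.3525386 ] [0.26 0.05 2.14 0.87 0.14 0.65] [[ 0.61   0.37   0.701]
 [ 0.224 -0.929  0.295]
 [ 0.76  -0.023 -0.649]]
grip [0.51722681 0.20318418 0.18748196] base z ~ 0.13298195565728899
```

View pics/s4.png

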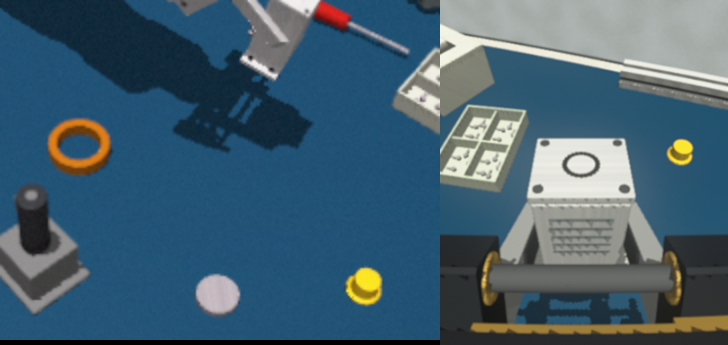

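The move stalled near a wrist singularity (J5≈0). The view shows the module firmly held with its lid ring visible, still 10° short of upright. I'll yaw sideways, where J4 has plenty of range, and finish the pitch there.

```bash
python3 - <<'E'
from h import *
T=toolT()
R1=E(0,0,.9)@T[:3,:3]
print('yaw',plan(T,[.53,.2,.18],R1,12))
R2=E(np.pi,0,.3525+.9)@Rn.from_rotvec([0,np.pi/3,0]).as_matrix()
print('direct',plan(T,[.53,.2,.18],R2,14))
E
```

```text
yaw [-0.002, 0.01, -0.014, 0.057, -0.002, -0.049]
direct [-0.001, 0.008, -0.012, 0.05, 0.011, -0.037]
```

Request:
move_arm(increments=[[0.3,-0.001,0.008,-0.012,0.05,0.011,-0.037],[0.3,-0.001,0.008,-0.012,0.05,0.011,-0.037],[0.3,-0.001,0.008,-0.012,0.05,0.011,-0.037],[0.3,-0.001,0.008,-0.012,0.05,0.011,-0.037],[0.3,-0.001,0.008,-0.012,0.05,0.011,-0.037],[0.3,-0.001,0.008,-0.012,0.05,0.011,-0.037],[0.3,-0.001,0.008,-0.012,0.05,0.011,-0.037],[0.3,-0.001,0.008,-0.012,0.05,0.011,-0.037],[0.3,-0.001,0.008,-0.012,0.05,0.011,-0.037],[0.3,-0.001,0.008,-0.012,0.05,0.011,-0.037],[0.3,-0.001,0.008,-0.012,0.05,0.011,-0.037],[0.3,-0.001,0.008,-0.012,0.05,0.011,-0.037],[0.3,-0.001,0.008,-0.012,0.05,0.011,-0.037],[0.3,-0.001,0.008,-0.012,0.05,0.011,-0.037],[0.3,0,0,0,0,0,0],[0.3,0,0,0,0,0,0]])

```text
time_s: 12.9
ee_pos: [0.5288, 0.1996, 0.1778]
eef_rot: [-3.113, -1.031, 1.193]
force: [-0.7, -0.5, -3.8]
grip_width: 0.0497
grip_force: 35.0
```

```bash
python3 - <<'E'
from h import *
T=toolT();o=ctrl.get_obs();print(T[:3,3],o['qpos'].round(2),T[:3,2].round(3),T[2,:3].round(4))
yaw=np.arctan2(T[1,2],T[0,2]);print(yaw)
R2=E(np.pi,0,yaw)@Rn.from_rotvec([0,np.pi/3,0]).as_matrix()
g=T[:3,3]-.019*T[:3,2]
print(plan(T,T[:3,3],R2,4))
# to base z=.008: centre of grip z=.0545+.008
g2=np.array([g[0],g[1],.0645]);print(plan(T,g2+.019*R2[:,2],R2,8),g)
E
```

```text
[0.52877574 0.19957559 0.17782565] [-0.12  0.3   1.94  1.24  1.08 -0.51] [ 0.29   0.807 -0.514] [ 0.8577 -0.0145 -0.514 ]
1.2254758436556283
[0.0, 0.0, 0.0, 0.0, 0.004, -0.004]
[-0.264, 0.003, 0.156, 0.0, 0.002, -0.002] [0.52325874 0.18423927 0.1875909 ]
```

Request:
move_arm(increments=[[0.3,-0.264,0.003,0.156,0,0.002,-0.002],[0.3,-0.264,0.003,0.156,0,0.002,-0.002],[0.3,-0.264,0.003,0.156,0,0.002,-0.002],[0.3,-0.264,0.003,0.156,0,0.002,-0.002],[0.3,-0.264,0.003,0.156,0,0.002,-0.002],[0.3,-0.264,0.003,0.156,0,0.002,-0.002],[0.3,-0.264,0.003,0.156,0,0.002,-0.002],[0.3,-0.264,0.003,0.156,0,0.002,-0.002],[0.3,0,0,0,0,0,0],[0.3,0,0,0,0,0,0]])

```text
time_s: 13.9
ee_pos: [0.5294, 0.2003, 0.0562]
eef_rot: [3.141, -1.049, 1.227]
force: [-0.0, 0.0, -3.3]
grip_width: 0.0494
grip_force: 35.0
```

```bash
python3 - <<'E'
from h import *
T=toolT();o=ctrl.get_obs();print(T[:3,3],o['qpos'].round(2),T[2,:3].round(4))
for i in range(3):
    t=toolT();print((t[:3,3]-.019*t[:3,2]).round(4), t[2,:3].round(4));p=shot('scene')
R2=E(np.pi,0,1.2255)@Rn.from_rotvec([0,np.pi/3,0]).as_matrix()
print('1mm down',(R2.T@[0,0,-.001]/.05).round(4))
p=shot('scene');a=cv2.resize(p['color'][110:230,250:400],None,fx=4,fy=4);cv2.imwrite('pics/s5.png',a)
E
```

```text
[0.52935271 0.20032893 0.05622512] [-0.13  0.56  1.97  1.41  1.03 -0.86] [ 8.669e-01  3.000e-04 -4.985e-01]
[0.5238 0.1848 0.0657] [ 8.669e-01  3.000e-04 -4.985e-01]
[0.524  0.1848 0.0661] [ 0.8671  0.0013 -0.4981]
[0.5241 0.1847 0.0663] [ 0.8672  0.0018 -0.4979]
1mm down [-0.0173 -0.      0.01  ]
```

View pics/s5.png

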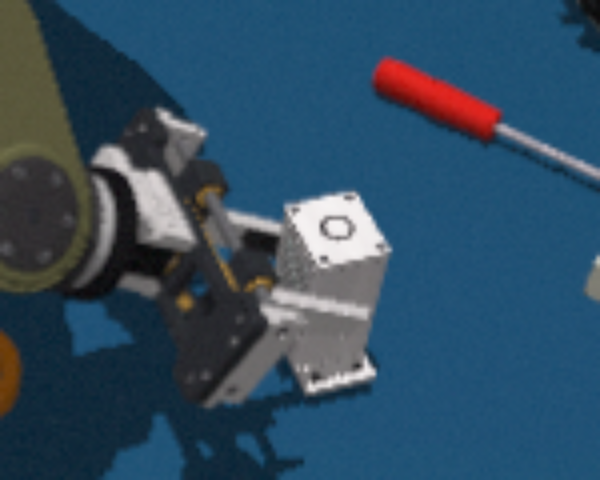

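The module is upright just above the bench, with the ring on top at crop (227, 337). Lowering.

Request:
move_arm(increments=[[0.3,-0.026,0,0.015,0,0,0],[0.3,-0.026,0,0.015,0,0,0],[0.3,-0.026,0,0.015,0,0,0],[0.3,-0.026,0,0.015,0,0,0],[0.3,-0.026,0,0.015,0,0,0],[0.3,0,0,0,0,0,0],[0.3,0,0,0,0,0,0]])

```text
time_s: 14.8
ee_pos: [0.5295, 0.2002, 0.0484]
eef_rot: [3.14, -1.05, 1.228]
force: [0.4, -0.6, -3.1]
grip_width: 0.0499
grip_force: 35.0
```

Request:
move_arm(increments=[[0.3,-0.026,0,0.015,0,0,0],[0.3,0,0,0,0,0,0],[0.3,0,0,0,0,0,0]])

```text
time_s: 15.1
ee_pos: [0.5296, 0.2002, 0.0469]
eef_rot: [3.14, -1.05, 1.228]
force: [0.4, 0.0, -3.0]
grip_width: 0.05
grip_force: 35.0
```

Request:
move_arm(increments=[[0.3,-0.02,0,0.012,0,0,0],[0.3,0,0,0,0,0,0]])

```text
time_s: 15.3
ee_pos: [0.5295, 0.2002, 0.0457]
eef_rot: [3.139, -1.05, 1.228]
force: [0.2, -0.1, -3.9]
grip_width: 0.0499
grip_force: 35.0
```

Request:
move_arm(increments=[[0.3,-0.02,0,0.012,0,0,0],[0.3,0,0,0,0,0,0]])

```text
time_s: 15.5
ee_pos: [0.5296, 0.2002, 0.0446]
eef_rot: [3.139, -1.05, 1.228]
force: [0.0, -0.2, -3.0]
grip_width: 0.0499
grip_force: 35.0
```

Request:
move_arm(increments=[[0.3,-0.02,0,0.012,0,0,0],[0.3,0,0,0,0,0,0]])

```text
time_s: 15.7
ee_pos: [0.5298, 0.2003, 0.0444]
eef_rot: [3.138, -1.052, 1.23]
force: [-3.8, -3.3, 6.6]
grip_width: 0.0496
grip_force: 35.0
```

Request:
move_arm(increments=[[0.3,-0.02,0,0.012,0,0,0],[0.3,0,0,0,0,0,0]])

```text
time_s: 15.9
ee_pos: [0.5299, 0.2004, 0.0442]
eef_rot: [3.137, -1.054, 1.231]
force: [-10.5, -9.3, 19.3]
grip_width: 0.05
grip_force: 35.0
```

Request:
move_arm(increments=[[0.3,-0.015,0,0.009,0,0,0],[0.3,0,0,0,0,0,0]])

```text
time_s: 16.1
ee_pos: [0.5299, 0.2005, 0.0441]
eef_rot: [3.136, -1.055, 1.233]
force: [-15.2, -12.9, 27.7]
grip_width: 0.0494
grip_force: 35.0
```

Request:
move_arm(increments=[[0.3,0.038,0,-0.022,0,0,0],[0.3,0,0,0,0,0,0],[0.3,0,0,0,0,0,0]], force=10)

```text
time_s: 16.4
ee_pos: [0.5298, 0.2002, 0.0441]
eef_rot: [3.138, -1.051, 1.229]
force: [-4.5, -5.3, 6.4]
grip_width: 0.0498
grip_force: 10.0
```

Request:
move_arm(increments=[[0.6,0,0,0,0,0,0],[0.6,0,0,0,0,0,0],[0.8,0,0,0,0,0,0],[0.8,0,0,0,0,0,0],[0.9,0,0,0,0,0,0],[0.9,0,0,0,0,0,0]])

```text
time_s: 17.0
ee_pos: [0.5296, 0.2003, 0.0436]
eef_rot: [3.139, -1.05, 1.228]
force: [-0.3, 0.0, -0.7]
grip_width: 0.0831
grip_force: 0.0
```

```bash
python3 - <<'E'
from h import *
p=shot('scene');b=shot('wrist')
a=cv2.resize(p['color'][110:230,250:400],None,fx=3,fy=3);im=np.zeros((384,450+350,3),np.uint8);im[:360,:450]=a;im[:,450:]=b['color'][:,80:430];cv2.imwrite('pics/s6.png',im)
E
```

```text
(no output)
```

View pics/s6.png

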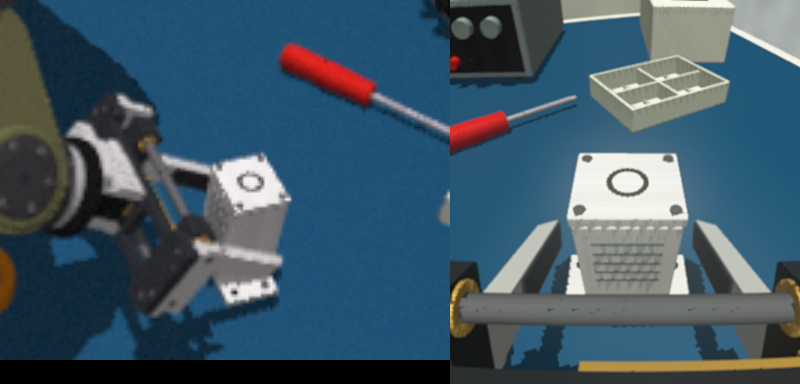

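The module stands upright and free, with the ring on its lid at (182, 628). I'll retreat along the tool axis, then go over to the gauge.

Request:
move_arm(increments=[[1,0,0,0,0,0,0],[1,0,0,-0.2,0,0,0],[1,0,0,-0.3,0,0,0],[1,0,0,-0.4,0,0,0],[1,0,0,-0.5,0,0,0],[1,0,0,-0.5,0,0,0],[1,0,0,-0.5,0,0,0],[1,0,0,-0.5,0,0,0],[1,0,0,-0.3,0,0,0],[1,0,0,0,0,0,0]])

```text
time_s: 18.1
ee_pos: [0.4827, 0.0676, 0.1245]
eef_rot: [3.135, -1.049, 1.229]
force: [0.3, -0.6, 0.6]
grip_width: 0.0939
grip_force: 0.0
```

```bash
python3 - <<'E'
from h import *
T=toolT();o=ctrl.get_obs();print(T[:3,3],o['qpos'].round(2),T[:3,2])
q=[.47,-.02,.28];R=E(np.pi,0,1.228)
print(plan(T,q,R,12))
T1=np.eye(4);T1[:3,:3]=R;T1[:3,3]=q
print(plan(T1,[.49,-.19,.28],R,6))
# gauge/stand triangulation from scene+top
a=shot('scene');b=shot('top')
for n in ['gauge_grip','stand_top','module_center']:
    for P in(a,b):
        for r in ctrl.cut_out(n,P)[:4]: print(n,round(r['conf'],2),np.round(r['centre'],1),r['mask'].sum(),onz(P,r['centre'],.05).round(3))
E
```

```text
[0.48272305 0.06764529 0.12445447] [-0.45  0.38  2.02  1.14  1.26 -0.79] [ 0.29642096  0.81487984 -0.49810187]
[0.018, 0.03, -0.31, 0.0, -0.087, -0.0]
[-0.511, 0.253, 0.0, 0.0, 0.0, 0.0]
gauge_grip 0.65 [238.8 219.9] 491 [ 0.499 -0.118  0.05 ]
gauge_grip 0.73 [161.3 326.8] 442 [ 0.537 -0.148  0.05 ]
stand_top 0.91 [286.3 157.2] 1602 [ 0.521 -0.287  0.05 ]
stand_top 0.86 [227.4 171. ] 1341 [ 0.409 -0.189  0.05 ]
stand_top 0.8 [263.  217.3] 1289 [ 0.547 -0.157  0.05 ]
stand_top 0.32 [183.5 328.2] 1159 [0.521 0.187 0.05 ]
stand_top 0.76 [177.1 315.9] 1316 [ 0.508 -0.127  0.05 ]
stand_top 0.61 [178.  398.4] 1696 [ 0.503 -0.278  0.05 ]
stand_top 0.48 [256.7 319.8] 76 [ 0.362 -0.129  0.05 ]
module_center 0.7 [179.3 327.5] 1119 [0.51  0.195 0.05 ]
module_center 0.78 [171.1 147.7] 1575 [0.526 0.186 0.05 ]
```

Request:
move_arm(increments=[[1,0.018,0.03,-0.31,0,-0.087,0],[1,0.018,0.03,-0.31,0,-0.087,0],[1,0.018,0.03,-0.31,0,-0.087,0],[1,0.018,0.03,-0.31,0,-0.087,0],[1,0.018,0.03,-0.31,0,-0.087,0],[1,0.018,0.03,-0.31,0,-0.087,0],[1,0.018,0.03,-0.31,0,-0.087,0],[1,0.018,0.03,-0.31,0,-0.087,0],[1,0.018,0.03,-0.31,0,-0.087,0],[1,0.018,0.03,-0.31,0,-0.087,0],[1,0.018,0.03,-0.31,0,-0.087,0],[1,0.018,0.03,-0.31,0,-0.087,0],[1,-0.51,0.25,0,0,0,0],[1,-0.51,0.25,0,0,0,0],[1,-0.51,0.25,0,0,0,0],[1,-0.51,0.25,0,0,0,0],[1,-0.51,0.25,0,0,0,0],[1,-0.51,0.25,0,0,0,0],[1,0,0,0,0,0,0]])

```text
time_s: 20.4
ee_pos: [0.4888, -0.19, 0.2767]
eef_rot: [-3.141, -0.006, 1.224]
force: [0.8, 1.1, 0.4]
grip_width: 0.094
grip_force: 0.0
```

```bash
python3 - <<'E'
from h import *
T=toolT();o=ctrl.get_obs();print(T[:3,3],o['qpos'].round(2),T[2,:3])
w=shot('wrist');s=shot('scene');cv2.imwrite('pics/w7.png',w['color'])
g=[]
for P in(w,s):
    r=ctrl.cut_out('gauge_grip',P)
    for x in r[:2]: print(round(x['conf'],2),x['centre'],x['mask'].sum(),cv2.boundingRect(x['mask'].astype(np.uint8)))
    g.append(ray(P,r[0]['centre']))
print(tri(g))
for x in ctrl.cut_out('stand_top',w)[:3]: print('st',round(x['conf'],2),x['centre'],x['mask'].sum(),onz(w,x['centre'],.05))
E
```

```text
[ 0.48880758 -0.1900049   0.27670875] [-0.44  0.2   1.48  0.01  1.46 -0.1 ] [ 5.81758936e-03 -1.01309437e-04 -9.99983073e-01]
0.85 [130.6, 273.2] 810 (257, 116, 33, 31)
0.77 [237.2, 218.5] 483 (208, 223, 18, 34)
[ 0.52696212 -0.13955774  0.10754449]
st 0.77 [179.2, 188.0] 3335 [ 0.39593623 -0.16669834  0.05      ]
st 0.71 [212.4, 283.6] 3182 [ 0.50459085 -0.25684345  0.05      ]
st 0.7 [118.2, 260.1] 2622 [ 0.51700914 -0.12359416  0.05      ]
```

View pics/w7.png

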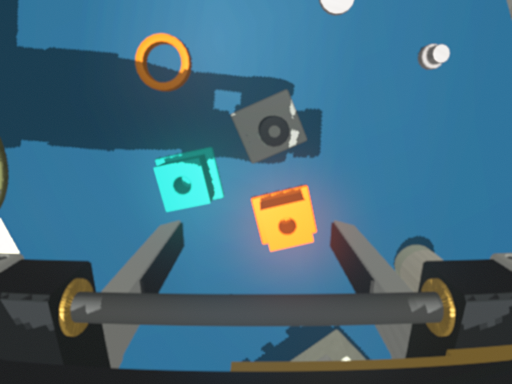

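The wrist view shows the gauge top at (row 131, col 273) in the grey stand. The orange and turquoise stands are empty decoys. I'll take a second wrist view for the cylinder fit.

```bash
cat > g.py <<'E'
from h import *
import pickle,sys
P=shot('wrist');P['m']=ctrl.cut_out('gauge_grip',P)[0]['mask']
f=sys.argv[1];pickle.dump(P,open(f,'wb'));print(P['m'].sum(),toolT()[:3,3])
E
python3 g.py ga.pkl
```

```text
785 [ 0.48893462 -0.18716421  0.2776484 ]
```

Request:
move_arm(increments=[[1,0.4,0,0,0,0,0],[1,0.4,0,0,0,0,0],[1,0.4,0,0,0,0,0],[1,0,0,0,0,0,0],[1,0,0,0,0,0,0]])

```text
time_s: 21.25
ee_pos: [0.5091, -0.1313, 0.278]
eef_rot: [3.14, -0.006, 1.228]
force: [-0.2, -0.2, 1.1]
grip_width: 0.094
grip_force: 0.0
```

```bash
python3 g.py gb.pkl; cat > fit.py <<'E'
from h import *
import pickle
from scipy.optimize import minimize
V=[pickle.load(open(f,'rb')) for f in('ga.pkl','gb.pkl')]
s=shot('scene');r=ctrl.cut_out('gauge_grip',s)
if r: s['m']=r[0]['mask'];V.append(s)
th=np.linspace(0,2*np.pi,40)
def sil(q,P):
    X=[[q[0]+.016*np.cos(t),q[1]+.016*np.sin(t),q[2]+h] for t in th for h in(0,.086)]
    img=np.zeros((384,512),np.uint8)
    cv2.fillConvexPoly(img,(cv2.convexHull(proj(P,X).astype(np.float32))*16).astype(np.int32),255,cv2.LINE_AA,4)
    return cv2.GaussianBlur(img.astype(np.float32)/255,(0,0),1.5)
def run(V):
    M=[cv2.GaussianBlur(P['m'].astype(np.float32),(0,0),1.5) for P in V]
    f=lambda q:sum(((sil(q,P)-m)**2).sum() for P,m in zip(V,M))
    x0=np.array([.525,-.137,.058])
    r=minimize(f,x0,method='Nelder-Mead',options=dict(initial_simplex=x0+np.vstack([np.zeros(3),np.eye(3)*.008]),xatol=1e-5))
    print(r.x.round(4),r.fun,[round(float(((sil(r.x,P)-m)**2).sum()),1) for P,m in zip(V,M)])
run(V);run(V[:2]);run(V[1:])
E
python3 fit.py
```

```text
902 [ 0.50890608 -0.13192536  0.27793539]
[ 0.5244 -0.1406  0.0502] 45.62773895263672 [6.4, 20.1, 19.2]
[ 0.5246 -0.1412  0.046 ] 22.61736488342285 [4.4, 18.3]
[ 0.5241 -0.1409  0.0507] 37.84084701538086 [19.5, 18.4]
```

```bash
python3 - <<'E'
from h import *
T=toolT();R=E(np.pi,0,1.228)
print(plan(T,[.5245,-.141,.19],R,5))
E
```

```text
[-0.014, 0.071, 0.352, 0.0, -0.001, -0.0]
```

Request:
move_arm(increments=[[1,-0.014,0.07,0.352,0,-0.001,0],[1,-0.014,0.07,0.352,0,-0.001,0],[1,-0.014,0.07,0.352,0,-0.001,0],[1,-0.014,0.07,0.352,0,-0.001,0],[1,-0.014,0.07,0.352,0,-0.001,0],[1,0,0,0,0,0,0],[1,0,0,0,0,0,0]])

```text
time_s: 22.15
ee_pos: [0.5246, -0.1407, 0.1904]
eef_rot: [3.14, -0.001, 1.226]
force: [0.1, -1.1, 0.2]
grip_width: 0.0945
grip_force: 0.0
```

```bash
python3 g.py gb.pkl; python3 fit.py; python3 - <<'E'
from h import *
for i in range(3):
    T=toolT();print(T[:3,3].round(4),ctrl.get_obs()['eef_rot'].round(4));shot('top')
E
```

```text
1849 [ 0.52483777 -0.14066089  0.1910309 ]
[ 0.5246 -0.1412  0.0513] 105.03974914550781 [9.3, 3.2, 92.5]
[ 0.5246 -0.1409  0.0522] 11.895286560058594 [8.6, 3.3]
[ 0.5244 -0.1418  0.0499] 92.95478057861328 [2.0, 90.9]
[ 0.5248 -0.1405  0.1909] [ 3.1390e+00 -1.0000e-03  1.2263e+00]
[ 0.5248 -0.1405  0.1907] [ 3.1392e+00 -1.0000e-03  1.2264e+00]
[ 0.5247 -0.1405  0.1905] [ 3.1395e+00 -1.0000e-03  1.2264e+00]
```

Request:
move_arm(increments=[[1,0,0,0.266,0,0,0],[1,0,0,0.266,0,0,0],[1,0,0,0.266,0,0,0],[1,0,0,0.266,0,0,0],[1,0,0,0.266,0,0,0],[1,0,0,0.266,0,0,0],[1,0,0,0.266,0,0,0],[1,0,0,0.266,0,0,0],[1,0,0,0,0,0,0],[1,0,0,0,0,0,0]])

```text
time_s: 23.5
ee_pos: [0.5248, -0.1404, 0.0834]
eef_rot: [3.141, -0.001, 1.226]
force: [-0.0, 0.3, 0.2]
grip_width: 0.0942
grip_force: 0.0
```

Request:
move_arm(increments=[[0.1,0,0,0,0,0,0],[0.1,0,0,0,0,0,0],[0.1,0,0,0,0,0,0],[0.1,0,0,0,0,0,0],[0.1,0,0,0,0,0,0],[0.1,0,0,0,0,0,0],[0.1,0,0,0,0,0,0],[0.1,0,0,0,0,0,0],[0.1,0,0,0,0,0,0],[0.1,0,0,0,0,0,0]], force=30)

```text
time_s: 24.5
ee_pos: [0.5248, -0.1404, 0.0834]
eef_rot: [3.14, -0.001, 1.226]
force: [-0.4, 0.1, -0.8]
grip_width: 0.0319
grip_force: 30.0
```

Request:
move_arm(increments=[[0.1,0,0,-0.1,0,0,0],[0.1,0,0,-0.2,0,0,0],[0.1,0,0,-0.3,0,0,0],[0.1,0,0,-0.4,0,0,0],[0.1,0,0,-0.4,0,0,0],[0.1,0,0,-0.5,0,0,0],[0.1,0,0,-0.5,0,0,0],[0.1,0,0,-0.5,0,0,0],[0.1,0,0,-0.5,0,0,0],[0.1,0,0,-0.2,0,0,0],[0.1,0,0,0,0,0,0]])

```text
time_s: 25.6
ee_pos: [0.5248, -0.1405, 0.2648]
eef_rot: [3.138, -0.001, 1.226]
force: [0.5, -0.7, -2.5]
grip_width: 0.0319
grip_force: 30.0
```

Request:
move_arm(increments=[[0.1,0.3,-0.16,-0.04,0,0,0],[0.1,0.5,-0.26,-0.04,0,0,0],[0.1,0.55,-0.3,-0.04,0,0,0],[0.1,0.55,-0.3,-0.04,0,0,0],[0.1,0.55,-0.3,-0.04,0,0,0],[0.1,0.55,-0.3,-0.04,0,0,0],[0.1,0.5,-0.27,-0.04,0,0,0],[0.1,0.45,-0.24,-0.02,0,0,0],[0.1,0.24,-0.13,0,0,0,0],[0.1,0,0,0,0,0,0],[0.1,0,0,0,0,0,0]])

```text
time_s: 26.7
ee_pos: [0.4887, 0.0947, 0.278]
eef_rot: [3.141, -0.0, 1.227]
force: [-0.3, 0.4, -1.3]
grip_width: 0.0318
grip_force: 30.0
```

```bash
cat > ring.py <<'E'
from h import *
import sys
def ring(P,g=(.5257,.1895,.1)):
    c=proj(P,g)[0];im=cv2.cvtColor(P['color'],cv2.COLOR_BGR2GRAY)
    k=6;x0,y0=int(c[0])-32,int(c[1])-32
    if x0<0 or y0<0 or x0>448 or y0>320: return c,None
    cr=cv2.resize(im[y0:y0+64,x0:x0+64],None,fx=k,fy=k,interpolation=cv2.INTER_CUBIC)
    out=[]
    for th in range(60,200,10):
        cs,h=cv2.findContours((cr<th).astype(np.uint8),cv2.RETR_CCOMP,cv2.CHAIN_APPROX_NONE)
        if h is None: continue
        for i,ct in enumerate(cs):
            if h[0][i][3]<0 and h[0][i][2]>=0 and len(ct)>20:   # outer with a hole
                e=cv2.fitEllipse(ct);ho=cs[h[0][i][2]]
                if len(ho)<10: continue
                e2=cv2.fitEllipse(ho);d=np.hypot(e[0][0]-e2[0][0],e[0][1]-e2[0][1])/k
                if d<1.5 and 3*k<e[1][0]<40*k: out.append([(e[0][1]+e2[0][1])/2/k+y0-.4,(e[0][0]+e2[0][0])/2/k+x0-.4,e[1][0]/k,e[1][1]/k,e2[1][1]/k])
    return c,(np.median(out,0) if out else None)
if __name__=='__main__':
    rs=[]
    for n in['scene','top','wrist']:
        P=shot(n);c,r=ring(P);print(n,c,r)
        if n=='wrist': cv2.imwrite(sys.argv[1],P['color'])
        if r is not None: print('   on z=.1',onz(P,r[:2],.1).round(4));rs.append(ray(P,r[:2]))
    if len(rs)>1: print('tri',tri(rs))
    T=toolT();print(T[:3,3],T[2,:3])
E
python3 ring.py pics/w8.png
```

```text
scene [333.52272367 170.19646428] [170.23547516 333.07909419   6.73182933   9.29436111   5.472833  ]
   on z=.1 [0.5252 0.1885 0.1   ]
top [136.79911335 166.73062803] None
wrist [259.02445748  90.33155976] [ 90.37341207 258.74905294  17.40084585  18.28788249  13.80044619]
   on z=.1 [0.5254 0.1896 0.1   ]
tri [0.52509849 0.18932772 0.09938997]
[0.48894642 0.0940908  0.27830579] [ 6.63951062e-04  8.35908278e-04 -9.99999430e-01]
```

View pics/w8.png

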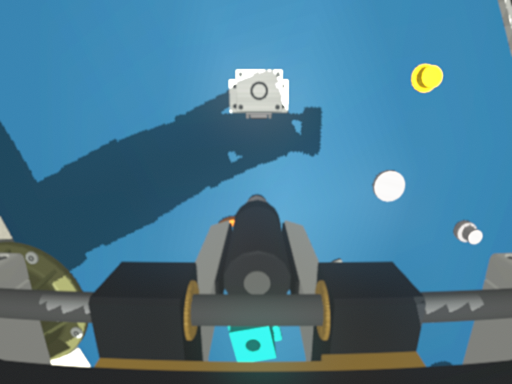

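The ring is at (90, 259), and the scene and wrist cameras agree on a spot at (0.5253, 0.1894, 0.0994). The gauge hangs straight, centred at col 257 with its nose tip near (197, 257). I'll check the foot's offset from the tool axis and plan the approach.

```bash
python3 - <<'E'
from h import *
P=shot('wrist');T=toolT();R0=T[:3,:3]
f=lambda v:(T@np.r_[v,1])[:3]
th=np.linspace(0,2*np.pi,60)
def circ(r,z): u=proj(P,[f([r*np.cos(t),r*np.sin(t),z]) for t in th]);return u.min(0).round(1),u.max(0).round(1)
print('foot r8',circ(.008,.0734),'handle bottom',circ(.016,.0294),'top',circ(.016,-.0566))
g=cv2.cvtColor(P['color'],cv2.COLOR_BGR2GRAY)
for r in(192,195,198,201,204): print(r,g[r,240:276].tolist())
print('col257',g[185:215,257].tolist())
for m in [x for x in ctrl.cut_out('gauge_grip',P)[:1]]: print(cv2.boundingRect(m['mask'].astype(np.uint8)),m['conf'])
R=E(np.pi,0,1.228)
print(plan(T,[.5253,.1894,.190],R,6))
E
```

```text
foot r8 (array([248.1, 193.7]), array([266.4, 211.3])) handle bottom (array([235.5, 198.2]), array([279.1, 239.5])) top (array([222.8, 249.5]), array([292.3, 311. ]))
192 [142, 142, 142, 142, 142, 143, 142, 142, 144, 144, 144, 144, 144, 145, 145, 144, 143, 143, 144, 145, 146, 147, 147, 147, 147, 148, 146, 147, 148, 148, 148, 149, 149, 148, 148, 149]
195 [142, 143, 143, 142, 142, 143, 143, 144, 145, 143, 137, 122, 102, 94, 93, 97, 96, 92, 89, 90, 94, 105, 122, 137, 145, 148, 148, 148, 148, 148, 149, 149, 148, 148, 150, 150]
198 [143, 142, 142, 142, 142, 143, 144, 140, 128, 111, 105, 111, 116, 119, 120, 119, 118, 116, 116, 117, 117, 113, 108, 103, 110, 127, 142, 148, 149, 149, 148, 148, 150, 150, 150, 150]
201 [142, 144, 143, 143, 142, 141, 132, 114, 95, 85, 82, 77, 72, 69, 64, 62, 61, 59, 60, 63, 67, 70, 76, 84, 87, 96, 112, 130, 144, 147, 150, 150, 150, 150, 150, 151]
204 [142, 138, 130, 116, 96, 75, 60, 55, 55, 54, 54, 55, 55, 56, 56, 56, 57, 56, 57, 56, 56, 55, 56, 56, 55, 55, 54, 59, 73, 95, 118, 135, 145, 149, 151, 150]
col257 [146, 146, 145, 146, 146, 145, 145, 143, 131, 105, 92, 106, 118, 116, 101, 76, 59, 56, 55, 56, 56, 59, 60, 61, 61, 61, 61, 60, 60, 61]
(222, 195, 69, 100) 0.91
[0.34, 0.007, 0.295, 0.0, -0.0, -0.0]
```

Request:
move_arm(increments=[[0.1,0.34,0.007,0.295,0,0,0],[0.1,0.34,0.007,0.295,0,0,0],[0.1,0.34,0.007,0.295,0,0,0],[0.1,0.34,0.007,0.295,0,0,0],[0.1,0.34,0.007,0.295,0,0,0],[0.1,0.34,0.007,0.295,0,0,0],[0.1,0,0,0,0,0,0],[0.1,0,0,0,0,0,0],[0.1,0,0,0,0,0,0]])

```text
time_s: 27.85
ee_pos: [0.5255, 0.19, 0.1906]
eef_rot: [3.14, -0.001, 1.226]
force: [0.1, 0.0, -2.5]
grip_width: 0.0316
grip_force: 30.0
```

```bash
python3 - <<'E'
from h import *
from ring import ring
A=[];F=[]
for i in range(4):
    P=shot('scene');T=toolT();A.append(np.r_[T[:3,3],T[2,:3]]);F.append(ctrl.get_obs()['force'])
A=np.mean(A,0);print(A.round(4),np.mean(F,0).round(2))
T=toolT();T[:3,3]=A[:3];print(plan(T,[.5253,.1894,.179],E(np.pi,0,1.228),3))
# foot in the scene picture, predicted outline vs ring
th=np.linspace(0,2*np.pi,60)
u=proj(P,[(T@[.008*np.cos(t),.008*np.sin(t),.0734,1])[:3] for t in th]);print('foot',u.min(0),u.max(0))
print('spot',proj(P,[.5253,.1894,.1]))
x0,y0=320,130
cv2.imwrite('pics/s9.png',cv2.resize(P['color'][110:210,270:400],None,fx=6,fy=6,interpolation=cv2.INTER_CUBIC))
E
```

```text
[ 0.5256  0.1899  0.1908  0.0016  0.002  -1.    ] [ 0.04  0.35 -1.54]
[-0.004, -0.001, 0.079, 0.001, -0.001, -0.001]
foot [331.38058651 162.55105718] [338.20354816 167.486557  ]
spot [[333.37566077 170.114503  ]]
```

Request:
move_arm(increments=[[0.1,-0.005,-0.001,0.09,0.001,-0.001,0],[0.1,-0.005,-0.001,0.09,0,0,0],[0.1,0,0,0.09,0,0,0],[0.1,0,0,0,0,0,0],[0.1,0,0,0,0,0,0]])

```text
time_s: 28.55
ee_pos: [0.5251, 0.1898, 0.1765]
eef_rot: [-3.142, 0.0, 1.226]
force: [0.5, -0.1, -1.3]
grip_width: 0.0316
grip_force: 30.0
```

```bash
cat > av.py <<'E'
from h import *
A=[];F=[]
for i in range(8):
    ctrl.camera('top');o=ctrl.get_obs();T=toolT();A.append(np.r_[T[:3,3],T[2,:3]]);F.append(np.r_[o['force'],o['moment']])
print(np.mean(A,0).round(4),np.mean(F,0).round(2),o['grip_width'],o['time_s'])
E
python3 av.py
```

```text
[ 5.252e-01  1.899e-01  1.768e-01  1.000e-04  3.000e-04 -1.000e+00] [ 0.1  -0.08 -1.61 -0.04 -0.06 -0.01] 0.03188975603568607 28.95
```

Request:
move_arm(increments=[[0.1,0,0,0.02,0,0,0],[0.1,0,0,0.02,0,0,0],[0.1,0,0,0.02,0,0,0],[0.1,0,0,0,0,0,0],[0.1,0,0,0,0,0,0]])

```text
time_s: 29.45
ee_pos: [0.5251, 0.1898, 0.1736]
eef_rot: [3.142, 0.0, 1.226]
force: [0.1, -0.4, -1.7]
grip_width: 0.0316
grip_force: 30.0
```

```bash
python3 av.py
```

```text
[ 5.251e-01  1.898e-01  1.737e-01 -1.000e-04  1.000e-04 -1.000e+00] [-0.11  0.17 -0.98 -0.02 -0.04 -0.01] 0.03134344498362371 29.85
```

Request:
move_arm(increments=[[0.1,0,0,0.02,0,0,0],[0.1,0,0,0.02,0,0,0],[0.1,0,0,0,0,0,0],[0.1,0,0,0,0,0,0]])

```text
time_s: 30.25
ee_pos: [0.5252, 0.1899, 0.1718]
eef_rot: [3.141, -0.0, 1.226]
force: [-0.6, -0.5, 0.4]
grip_width: 0.0312
grip_force: 30.0
```

```bash
python3 av.py
```

```text
[ 5.252e-01  1.898e-01  1.717e-01  1.000e-04  3.000e-04 -1.000e+00] [-0.21  0.04  0.98 -0.04 -0.04 -0.  ] 0.03152601571658027 30.65
```

Request:
move_arm(increments=[[0.1,0,0,0.02,0,0,0],[0.1,0,0,0.02,0,0,0],[0.1,0,0,0,0,0,0],[0.1,0,0,0,0,0,0],[0.1,0,0,0,0,0,0]])

```text
time_s: 31.15
ee_pos: [0.5252, 0.1898, 0.1697]
eef_rot: [3.141, -0.0, 1.226]
force: [0.0, 0.3, 2.1]
grip_width: 0.0317
grip_force: 30.0
```

```bash
python3 av.py; python3 av.py; python3 - <<'E'
from h import *
P=shot('scene');r=ctrl.cut_out('module_center',P)
if r: print(r[0]['conf'],np.round(r[0]['centre']),r[0]['mask'].sum())
# dark-blob / gauge position vs predicted silhouettes of the held handle
m=ctrl.cut_out('gauge_grip',P)
T=toolT();th=np.linspace(0,2*np.pi,60)
u=proj(P,[(T@[.016*np.cos(t),.016*np.sin(t),z,1])[:3] for t in th for z in(.0294,-.0566)])
v=proj(P,[(T@[.008*np.cos(t),.008*np.sin(t),.0694,1])[:3] for t in th])
print('handle pred',u.min(0).round(),u.max(0).round(),'foot pred',v.mean(0).round(1),'spot',proj(P,[.5253,.1894,.1]).round(1))
for x in m[:1]: print(x['conf'],cv2.boundingRect(x['mask'].astype(np.uint8)))
# wrist: ring outer rim / lid corners
W=shot('wrist');x=ctrl.cut_out('gauge_grip',W)
for y in x[:1]: print('wrist',y['conf'],cv2.boundingRect(y['mask'].astype(np.uint8)))
v=proj(W,[(toolT()@[.008*np.cos(t),.008*np.sin(t),.0694,1])[:3] for t in th]);print(v.min(0),v.max(0),proj(W,[.5253,.1894,.1]))
E
```

```text
[ 5.252e-01  1.898e-01  1.697e-01  0.000e+00  2.000e-04 -1.000e+00] [ 0.19  0.19  2.04 -0.01 -0.09  0.02] 0.031792172313941956 31.55
[ 5.252e-01  1.898e-01  1.697e-01 -0.000e+00  2.000e-04 -1.000e+00] [ 0.37  0.13  2.22 -0.02 -0.18  0.  ] 0.031710052752785704 31.95
handle pred [329. 125.] [350. 163.] foot pred [333.5 169.9] spot [[333.4 170.1]]
0.73 (330, 127, 13, 46)
wrist 0.7 (223, 197, 67, 97)
[247.90194408 194.932068  ] [266.47561024 212.75225815] [[257.48423642 204.20328185]]
```

The readings show about 3.6 N on the nose, roughly 4 mm of travel, the foot within 0.5 mm of the ring centre, and the gauge vertical. Handing in.

```bash
python3 -c "
from station import ctrl
print(ctrl.hand_in())"
```

```text
the job is handed in; nothing more can be done
None
```

I stood the module upright on its flange and let go of it. The job was handed in with the gauge held vertical on the lid ring: foot within about 0.5 mm of the ring's centre, nose pressed about half-way (about 4 mm, 3.6 N), at about 32 s of the 72 s allowed. The hand-in returned no verdict.

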